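# Fit the bush and hold the spread circlip at the axle groove

## Task

Of the two brass bushes, slide the shorter one right down over the upright axle stub and let go of it, so that the groove stays free just above it. Then take the circlip pliers off their stand by squeezing the handles together, which spreads the steel ring on their tips, and lower the spread ring from above over the axle until it lies level around the groove. Finish while still holding the pliers squeezed there, with the ring spread and not pressed hard against the bush, and leave the long bush, the gear, the oil bottle and the screwdriver where they are.

Things in the scene. Friction and masses are not known exactly. Their poses are not given: they have to be found in the camera images.
- axle: upright steel axle stub fixed on a grey 100 x 100 x 8 mm plate. Origin on its centre line at the plate's underside (on the bench), z up. Heights from there: shoulder of 60 mm diameter up to 20 mm (the bush sits on it), 32 mm diameter from 20 to 50, dark groove of 27 mm diameter from 50 to 58, 32 mm diameter again to 68, then a cone narrowing to 22 mm at the top, 76 mm
- groove (a point): centre of the axle's groove, on the centre line, 54 mm above the bench; a seated short bush ends 4 mm below this point
- bush_short: the shorter brass bush, a plain tube standing on the bench: 50 mm outer, 35 mm inner diameter, 30 mm tall, about 200 g. Origin at the centre of its lower end, z along its bore; which of the two places it stands in varies
- bush_long: the other brass bush, same diameters but 42 mm tall (it would cover the groove): leave it. Origin at the centre of its lower end
- pliers: circlip pliers, loose, about 210 g, lying level on the stand. Origin on the pivot axis at the underside of the pivot boss (24 mm diameter, 14 mm tall), 40 mm above the bench at the start; x points to the tips and ring, y to the left handle, z up. Two blue flat handles, each 10 mm wide and 14 mm tall (z 0 to 14), reach 120 mm back from the pivot; balance point about 40 mm behind the pivot
- pliers_grip (a point): where to squeeze: midway between the handles at mid height, 65 mm behind the pivot, 47 mm above the bench at the start; axes as the pliers. Across y the handles measure about 58 mm over their outer faces here when relaxed, 35 mm fully squeezed (faces then parallel)
- handle_left (a joint): turn of the left handle, rad: 0 relaxed, 0.18 squeezed to the stop (ring fully spread); the right handle turns alike. A spring opens them: at the grip point the squeeze takes about 6 N at first and 12 N at the stop on each handle, so squeeze with 20 N or more
- ring (a point): centre of the spread circlip's opening at mid thickness, 73 mm ahead of the pivot and 5 mm below the pliers' origin; axes as the pliers, z is the ring's axis. Steel ring 4 mm thick, 5 mm wide, captive on the tips; opening 29 mm relaxed (too small for the axle), 38 mm fully spread; it reaches 25 mm ahead of this point and 25 mm to each side. Its gap and lugs face the pivot
- stand: plywood stand of the pliers, fixed: plate 150 x 100 x 10 mm, a block under the pivot boss (top at 40 mm, 6 mm lips left and right) and a 14 mm thick bar under the handle ends, 112 mm behind the pivot. Free space between them for fingers beside the handles down to the plate. Origin on the bench under the pivot; axes as the pliers at the start
- gear: bystander: steel gear lying flat, 76 mm across, 22 mm high; origin at the centre of its underside
- oil: bystander: yellow oil bottle with a red cap, 44 mm diameter, 110 mm tall, standing; origin at the centre of its underside
- driver: bystander: screwdriver lying on the bench; origin near its middle, on the bench
Mind the look-alikes: they are no part of the job. Of the things that look like the pliers, the larger one is meant.

How it is judged:
On the way, in this order (a step that is already met when the one before it is completed fails the run):
1. the short bush sits fully down on the axle's shoulder, released (horizontal distance between bush_short and axle below 0.004 m and z of bush_short in the frame of axle between 0.0175 and 0.0225 m and angle between bush_short's own z axis and vertical below 0.08 rad and contact force between the fingers and bush_short below 0.5 N), for 0.2 s.
2. the spread ring is held above the end of the axle (value of joint handle_left above 0.14 rad and z of ring in the frame of axle above 0.079 m and horizontal distance between ring and axle below 0.04 m), for 0.05 s.
At the end, for the whole second after the job is handed in: Short bush fully down (within 4 mm sideways, 2.5 mm in height), upright, released. Fingers hold the pliers, off the stand, handle joint over 0.14 rad, level within 0.12 rad, at rest; ring centre within 3.5 mm in height and 7 mm sideways of the groove centre; ring on bush under 15 N (all of step 1 and value of joint handle_left above 0.14 rad and z of ring in the frame of groove between -0.0035 and 0.0035 m and horizontal distance between ring and groove below 0.007 m and angle between pliers's own z axis and vertical below 0.12 rad and contact force between the fingers and pliers above 3 N and contact force between pliers and stand below 0.3 N and contact force between pliers and bush_short below 15 N and linear speed of pliers below 0.02 m/s); the arm keeps its last pose, push and grip.
It fails at once if the long bush is moved more than 30 mm (distance of bush_long from where it was at the start of the episode above 0.03 m).
It fails at once if the gear is moved more than 30 mm (distance of gear from where it was at the start of the episode above 0.03 m).
It fails at once if the oil bottle is moved more than 30 mm (distance of oil from where it was at the start of the episode above 0.03 m).
It fails at once if the screwdriver is moved more than 30 mm (distance of driver from where it was at the start of the episode above 0.03 m).
It also fails if it takes over 58 s, if anything falls off the work surface, if the arm or the gripper's body presses on something with over 40 N, if the wrist force passes 120 N, or if a joint passes its speed limit or range.

## Robot

A 7-joint arm with a two-finger parallel gripper is mounted at the origin on the work surface. World frame = base frame: x ahead of the robot, y to its left, z up, the work surface at z = 0. Lengths are in m, angles in rad, forces in N, time in s.
With the tool pointing down it reaches from about 0.35 to 0.9 m from the base axis. Payload 7.2 kg.
Tool frame: the origin (TCP) lies midway between the tips of the shut fingers; the grasp point (between the pads) lies 19 mm behind it (arm.grasp_offset is the distance from the TCP to the grasp point, in m); z points along the fingers, y is the line along which they close (so a half turn about z gives the same grasp; the last joint's range is limited). The gripper opens to 85 mm and grips with 20 to 120 N. Pads are 22 mm wide; open, the fingers measure 114 mm over their backs; the gripper's body (76 mm by 85 mm) begins 54 mm behind the grasp point. The pads swing forward as they close: fully open they stand 13 mm farther back than shut.
Start: joints at [-1.3, 0.411, -0.013, 1.596, 0.006, 1.134, -0.082], TCP at [0.208, 0.589, 0.231] pointing down, gripper open.
Joint ranges: [-2.95, 2.95], [-0.29, 1.99], [-1.47, 1.44], [0.14, 2.54], [-1.03, 4.17], [0.13, 1.85], [-2.86, 2.86]. Speed limits (rad/s): [2.39, 2.39, 3.01, 3.01, 3.14, 3.14, 3.14].

## Interface

Orientations are given as a 3x3 rotation matrix whose columns are the frame's x, y, z axes.
In Python, from bench import arm, eyes, finish_job gives the robot as it stands. The module is installed in compiled form; this text tells all that it offers.
- The arm moves only by the tool send_rows, never from a script. Its argument "targets" is a list of rows, each an object with "claw": the opening in per cent of the stroke, from 0 (shut) to 100 (fully open); "dp": the shift along the tool's x, y, z in mm, a list of three; "dr": the turn, a rotation vector about the tool's x, y, z in rad, a list of three. A call has 1 to 5 rows; each row shifts and turns the commanded pose from where the row before left it, along the tool's axes as they then stand; what a row does not reach is not made up. A row lasts 1/10 s, in which the tool goes at most 50 mm and 8.59 degrees, less where a joint would pass 70% of its speed; a pose out of reach is approached as far as the arm can. A call is refused whole if a number of a shift passes 50 or a number of a turn 0.15, either way. A call with a gripper value outside its range is refused whole. The fingers move at their own pace and stop on an object; "force" is the grip in N (left out, the last holds). Time passes only in rows, so rows that do not move let the fingers close. It gives the time, the measured TCP pose, the force, the opening and the grip force at its end, in the units of the state.
- arm.state(): the state, without advancing time (a new reading comes with each control period).
- eyes.grab_frame(name): name is "scene" or "top" or "wrist"; returns the picture (480x640x3 uint8, blue, green, red); there is no depth.
- eyes.camera_model(name): a dict with "K" (3x3 intrinsics, pixels), "world_to_cam" (4x4, takes a point from world to camera coordinates). Camera axes: x right, y up, looking along -z (the intrinsics and any distortion apply to the point x, -y, -z); pixel columns grow to the right and rows downward; lengths in m; the calibration is good to about 2 mm. A picture is of the moment at which its call begins: read the wrist's pose just before it. camera_model takes no time and is no camera call; for the wrist camera it gives the pose at the moment of the call.
- finish_job(): hands the job in; it is judged then, once.
The state is a dict: "clock": time; "q": joint angles; "qd": joint speeds; "joint_efforts": joint torques, N m; "tool_pos": TCP position; "tool_rot": TCP orientation; "force": force on the tool from outside, world axes, zero at the start; "wrist_torque": the same for the moment, N m; "grip_width": finger opening in m; "grasp_force": force on a finger pad.
Only numpy, scipy, OpenCV 4.12 (cv2) and the standard library are available. Lean on these libraries where they do the work, as an engineer would, in place of code of your own. Each camera call takes 0.05 s, during which the arm holds its last target. There are 200 camera calls.

## Working session

There is one attempt and no reset: what is moved stays moved. The work goes in short steps, Python scripts to look and compute and a tool call to move; the robot and the scene stay as the last step left them, time stands still between calls to the robot, and variables do not carry over. Pictures are saved under pics/ and viewed, at most 10 in all, crops included, and the job is handed in when it is done.

Besides the shell and the picture viewer there is one more tool, called after "Call:" as a command line: name --argument value ..., lists and objects as JSON in quotes. send_rows: Moves the arm, as the interface text tells. Its arguments: {"type":"object","properties":{"targets":{"type":"array","items":{"type":"object","properties":{"claw":{"type":"number"},"dp":{"type":"array","items":{"type":"number"}},"dr":{"type":"array","items":{"type":"number"}}}}},"force":{"type":"number"}},"required":["targets"]}

```bash
mkdir -p pics
python3 - <<'E'
from bench import arm, eyes
import cv2, numpy as np
for n in ("scene","top"):
    im=eyes.grab_frame(n); cv2.imwrite(f"pics/{n}0.png",im)
    m=eyes.camera_model(n); print(n,np.round(m["K"],1).tolist(),np.round(m["world_to_cam"],3).tolist(),[k for k in m])
s=arm.state(); print(np.round(s["tool_rot"],3).tolist(),np.round(s["tool_pos"],3),s["clock"],s["grip_width"])
print(arm.grasp_offset)
E
```

```text
scene [[500.5, 0.0, 327.7], [0.0, 500.5, 232.3], [0.0, 0.0, 1.0]] [[0.336, 0.942, 0.007, -0.203], [-0.636, 0.222, 0.739, 0.293], [0.695, -0.252, 0.673, -1.327], [0.0, 0.0, 0.0, 1.0]] ['K', 'world_to_cam']
top [[433.8, 0.0, 319.2], [0.0, 433.8, 243.2], [0.0, 0.0, 1.0]] [[-0.023, -0.999, 0.024, 0.031], [0.997, -0.021, 0.07, -0.574], [-0.07, 0.026, 0.997, -0.919], [0.0, 0.0, 0.0, 1.0]] ['K', 'world_to_cam']
[[-0.943, 0.332, -0.0], [0.332, 0.943, -0.001], [-0.0, -0.001, -1.0]] [0.208 0.589 0.231] 0.1 0.08523899131138597
0.0187
```

View pics/scene0.png

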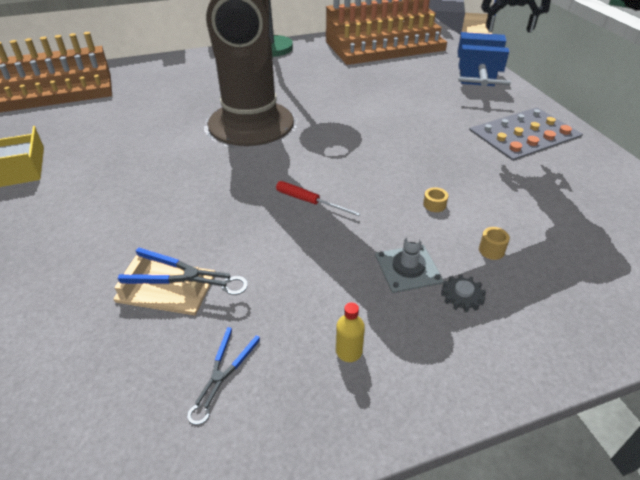

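View pics/top0.png

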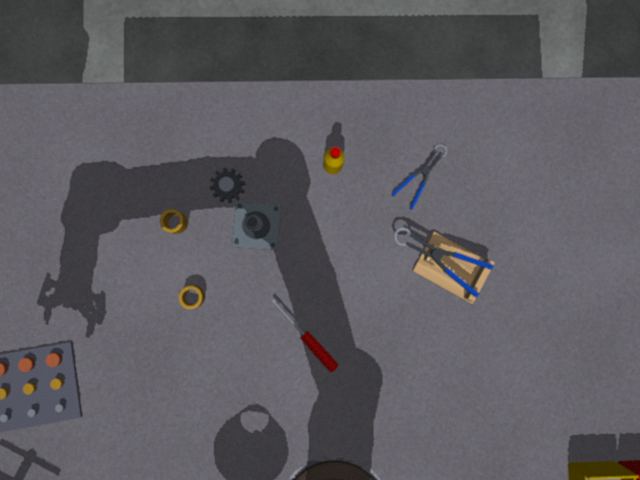

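The scene view shows two brass bushes: one at (436,200), which looks shorter, and one at (494,243), which looks taller. In the top view they are at (191,297) and (173,221). There are two pliers. One is on the plywood stand, at scene (190,275) and top (445,255). A smaller one lies loose at scene (220,375). The axle plate is at top (257,226). I'll measure these and confirm them in a crop.

```bash
cat > h.py <<'E'
import numpy as np, cv2
from bench import arm, eyes
def ray(m,uv):
    K=m["K"];T=np.array(m["world_to_cam"]);R=T[:3,:3];c=-R.T@T[:3,3]
    x,y=(uv[0]-K[0][2])/K[0][0],(uv[1]-K[1][2])/K[1][1]
    return c,R.T@np.array([x,-y,-1.])
def onz(m,uv,z):
    c,d=ray(m,uv); return c+d*(z-c[2])/d[2]
def proj(m,p):
    T=np.array(m["world_to_cam"]);q=T[:3,:3]@np.array(p)+T[:3,3];K=m["K"]
    return np.array([K[0][0]*q[0]/-q[2]+K[0][2],K[1][1]*-q[1]/-q[2]+K[1][2]])
def mask(im,lo,hi): return cv2.inRange(cv2.cvtColor(im,cv2.COLOR_BGR2HSV),np.array(lo),np.array(hi))
def blobs(mk,amin=40):
    n,l,s,c=cv2.connectedComponentsWithStats(mk)
    return [(l==i,s[i],c[i]) for i in range(1,n) if s[i][4]>=amin]
E
python3 - <<'E'
from h import *
np.set_printoptions(precision=3,suppress=True)
top=cv2.imread("pics/top0.png");sc=cv2.imread("pics/scene0.png")
mt=eyes.camera_model("top");ms=eyes.camera_model("scene")
for nm,im,m in(("top",top,mt),("scene",sc,ms)):
    for b,s,c in blobs(mask(im,(12,120,60),(28,255,255))):
        print(nm,"brass",s,c,onz(m,c,.02)[:2])
    for b,s,c in blobs(mask(im,(105,120,60),(125,255,255))):
        r=cv2.minAreaRect(np.argwhere(b)[:,::-1].astype(np.float32))
        bp=cv2.boxPoints(r)
        print(nm,"blue",s,c,r,[onz(m,p,.054)[:2].round(3).tolist() for p in bp])
for uv in((233,206),(279,205),(280,248),(234,246)): print("plate",onz(mt,uv,.008)[:2])
print("axletop",onz(mt,(256,224),.076)[:2],"scene",onz(ms,(412,243),.076)[:2])
print("ring",onz(mt,(403,236),.037)[:2],onz(ms,(236,286),.037)[:2],"pivot",onz(mt,(434,252),.054)[:2])
print("gear",onz(mt,(227,184),.022),"oil",onz(mt,(335,153),.11))
a=cv2.resize(sc[170:300,370:540],None,fx=2.35,fy=2.35);b=cv2.resize(sc[230:435,90:290],(400,410))
h=np.zeros((410,810,3),np.uint8)[:, :800];h[:a.shape[0],:a.shape[1]]=a;h[:,400:]=b
cv2.imwrite("pics/crop1.png",h)
E
```

```text
top brass [324 148  20  26 347] [332.7   162.369] [ 0.752 -0.016]
top brass [160 209  27  25 361] [173.23  221.488] [0.628 0.331]
top brass [179 285  25  24 308] [190.812 296.646] [0.467 0.294]
top brass [ 51 378  12  11 105] [ 56.457 382.952] [0.294 0.573]
top brass [ 23 383  13  11 112] [ 28.964 388.027] [0.286 0.629]
top brass [  0 388   9  11  81] [  3.432 392.481] [0.278 0.681]
top brass [ 568  461   71   19 1028] [599.058 470.819] [ 0.079 -0.564]
top blue [392 174  23  22 115] [402.887 184.513] ((402.6832580566406, 184.65158081054688), (3.9015021324157715, 29.732133865356445), 47.72631072998047) [[0.675, -0.134], [0.717, -0.182], [0.711, -0.187], [0.669, -0.139]]
top blue [410 182  16  28 119] [417.37  195.067] ((417.23211669921875, 195.3590087890625), (4.0054192543029785, 29.947500228881836), 27.758541107177734) [[0.644, -0.171], [0.7, -0.203], [0.696, -0.21], [0.64, -0.178]]
top blue [454 253  39  16 180] [473.717 260.611] ((472.9351501464844, 260.7108154296875), (40.730892181396484, 5.367067813873291), 17.10272979736328) [[0.537, -0.26], [0.548, -0.264], [0.521, -0.345], [0.
[... 1219 characters left out ...]
61, -0.267], [0.533, -0.345]]
scene blue [215 328  16  33 183] [223.202 344.525] ((223.4376220703125, 343.97625732421875), (5.428928852081299, 34.531551361083984), 20.85445785522461) [[0.735, -0.22], [0.684, -0.192], [0.69, -0.185], [0.741, -0.214]]
scene blue [232 336  27  33 225] [245.587 351.76 ] ((245.6662139892578, 351.7162780761719), (5.9812235832214355, 38.63032150268555), 40.36453628540039) [[0.752, -0.2], [0.714, -0.154], [0.723, -0.149], [0.76, -0.195]]
plate [0.662 0.205]
plate [0.662 0.104]
plate [0.567 0.104]
plate [0.574 0.204]
axletop [0.613 0.147] scene [0.63  0.147]
ring [ 0.585 -0.161] [ 0.591 -0.161] pivot [ 0.549 -0.221]
gear [0.708 0.215 0.022] oil [ 0.748 -0.015  0.11 ]
```

View pics/crop1.png

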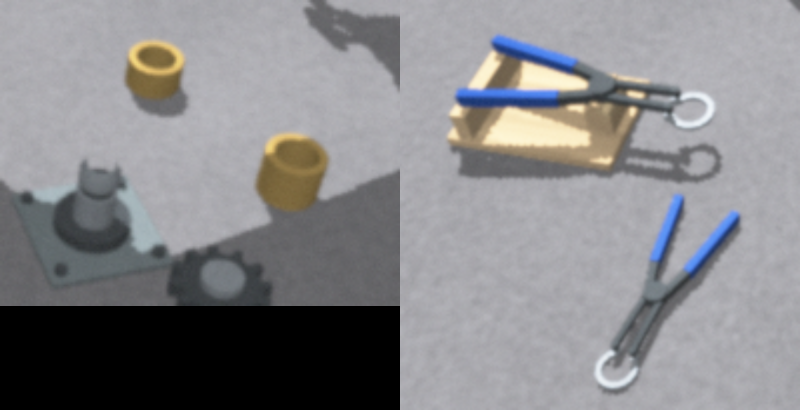

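The crop confirms it. The bush at scene (436,200) is the short one, since the one at (494,243) is visibly taller. The pliers on the stand are the larger pair, and the loose one at (220,375) is the look-alike. I'll approach the short bush.

Call:
send_rows --targets '[{"claw": 100,"dp": [-43,-24,4],"dr": [0,0,0]},{"claw": 100,"dp": [-43,-24,4],"dr": [0,0,0]},{"claw": 100,"dp": [-43,-24,4],"dr": [0,0,0]},{"claw": 100,"dp": [-43,-24,4],"dr": [0,0,0]},{"claw": 100,"dp": [-43,-24,4],"dr": [0,0,0]}]' --force 40

```text
clock: 0.6
tool_pos: [0.3715, 0.403, 0.2109]
tool_rot: [[-0.943, 0.332, -0.0], [0.332, 0.943, -0.0], [0.0, -0.0, -1.0]]
force: [1.8, 0.0, 0.7]
grip_width: 0.0852
grasp_force: 0.0
```

Call:
send_rows --targets '[{"claw": 100,"dp": [-43,-24,4],"dr": [0,0,0]},{"claw": 100,"dp": [-43,-24,4],"dr": [0,0,0]},{"claw": 100,"dp": [-20,-12,0],"dr": [0,0,0]},{"claw": 100,"dp": [0,0,0],"dr": [0,0,0]},{"claw": 100,"dp": [0,0,0],"dr": [0,0,0]}]'

```text
clock: 1.1
tool_pos: [0.4506, 0.3128, 0.203]
tool_rot: [[-0.943, 0.334, -0.001], [0.334, 0.943, -0.0], [0.001, -0.0, -1.0]]
force: [-0.5, 0.7, -0.4]
grip_width: 0.0854
grasp_force: 0.0
```

```bash
cat >> h.py <<'E'
def totool(s,p):  # mm shift in tool axes to bring TCP to world p
    return (np.array(s["tool_rot"]).T@(np.array(p)-s["tool_pos"])*1000).round(1)
E
python3 - <<'E'
from h import *
s=arm.state();m=eyes.camera_model("wrist");im=eyes.grab_frame("wrist");cv2.imwrite("pics/w1.png",im)
np.savez("w1.npz",K=m["K"],world_to_cam=m["world_to_cam"])
print(s["clock"],np.round(s["tool_pos"],4),np.round(s["tool_rot"],3).tolist(),np.round(s["q"],2),proj(m,[.467,.294,.03]),proj(m,[.616,.153,.076]),proj(m,s["tool_pos"]))
T=np.array(m["world_to_cam"]);R=T[:3,:3];print("cam",-R.T@T[:3,3],"look",-R[2])
E
```

```text
1.1 [0.4506 0.3128 0.203 ] [[-0.943, 0.334, -0.001], [0.334, 0.943, -0.0], [0.001, -0.0, -1.0]] [-0.79  0.31  0.12  1.82 -0.04  1.01  0.58] [305.91466037 234.77544592] [205.56711831 467.49749908] [321.30913321 306.97821133]
cam [0.38337211 0.33631672 0.34656556] look [ 0.26272139 -0.09348679 -0.96033207]
```

View pics/w1.png

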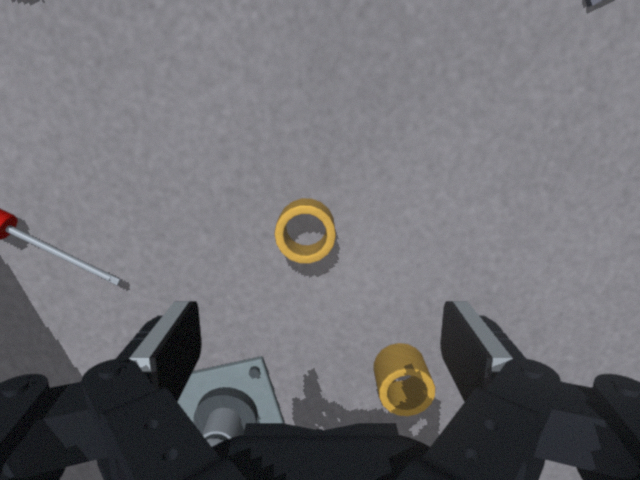

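The wrist view shows the short bush's bright upper rim at (306,234). The long bush is at (405,390), and the axle's top is at (222,425), partly behind the hand. I'll fit the rim.

Run:
```python
from h import *
m=dict(np.load("w1.npz"));im=cv2.imread("pics/w1.png")
for t in(150,180):
    mk=mask(im,(12,120,t),(30,255,255));mk[:,:250]=0;mk[:,350:]=0;mk[:180]=0;mk[290:]=0
    cs,h=cv2.findContours(mk,cv2.RETR_CCOMP,cv2.CHAIN_APPROX_NONE)
    for c in cs:
        if len(c)>40:
            e=cv2.fitEllipse(c);p=onz(m,e[0],.03);print(t,np.round(e[0],1),np.round(e[1],1),p.round(4))
s=arm.state();print(totool(s,[p[0],p[1],.001]))
```

```text
150 [304.6 233.4] [57.6 59.3] [0.4655 0.2934 0.03  ]
150 [304.4 233.8] [42.1 44.9] [0.4658 0.2931 0.03  ]
180 [304.2 233.4] [55.9 58.2] [0.4654 0.2931 0.03  ]
180 [304.4 233.9] [43.8 46.2] [0.4659 0.2931 0.03  ]
[-22.  -14.2 202. ]
```

Call:
send_rows --targets '[{"claw": 100,"dp": [-22,-14,35],"dr": [0,0,0]},{"claw": 100,"dp": [0,0,48],"dr": [0,0,0]},{"claw": 100,"dp": [0,0,48],"dr": [0,0,0]},{"claw": 100,"dp": [0,0,40],"dr": [0,0,0]},{"claw": 100,"dp": [0,0,29],"dr": [0,0,0]}]'

```text
clock: 1.65
tool_pos: [0.4644, 0.2936, 0.0006]
tool_rot: [[-0.944, 0.33, -0.003], [0.33, 0.944, -0.001], [0.002, -0.002, -1.0]]
force: [0.6, 0.6, -0.2]
grip_width: 0.0856
grasp_force: 0.0
```

Call:
send_rows --targets '[{"claw": 40,"dp": [0,0,0],"dr": [0,0,0]},{"claw": 40,"dp": [0,0,0],"dr": [0,0,0]},{"claw": 40,"dp": [0,0,0],"dr": [0,0,0]},{"claw": 40,"dp": [0,0,0],"dr": [0,0,0]},{"claw": 40,"dp": [0,0,0],"dr": [0,0,0]}]' --force 40

```text
clock: 2.15
tool_pos: [0.4676, 0.2935, 0.005]
tool_rot: [[-0.943, 0.332, 0.002], [0.332, 0.943, 0.002], [-0.001, 0.003, -1.0]]
force: [-1.0, 1.3, 5.9]
grip_width: 0.0497
grasp_force: 42.2
```

Call:
send_rows --targets '[{"claw": 75,"dp": [0,0,0],"dr": [0,0,0]},{"claw": 75,"dp": [0,0,-5],"dr": [0,0,0]},{"claw": 75,"dp": [0,0,0],"dr": [0,0,0]},{"claw": 40,"dp": [0,0,0],"dr": [0,0,0]},{"claw": 40,"dp": [0,0,0],"dr": [0,0,0]}]'

```text
clock: 2.65
tool_pos: [0.4671, 0.2926, 0.009]
tool_rot: [[-0.943, 0.332, 0.0], [0.332, 0.943, 0.0], [-0.0, 0.001, -1.0]]
force: [-2.1, -0.6, 8.6]
grip_width: 0.0491
grasp_force: 40.0
```

Call:
send_rows --targets '[{"claw": 40,"dp": [0,0,0],"dr": [0,0,0]},{"claw": 40,"dp": [0,0,0],"dr": [0,0,0]},{"claw": 40,"dp": [0,0,-20],"dr": [0,0,0]},{"claw": 40,"dp": [0,0,-40],"dr": [0,0,0]},{"claw": 40,"dp": [0,0,-50],"dr": [0,0,0]}]'

```text
clock: 3.15
tool_pos: [0.4652, 0.2913, 0.1174]
tool_rot: [[-0.943, 0.332, -0.004], [0.332, 0.943, -0.003], [0.003, -0.004, -1.0]]
force: [0.8, 1.0, -1.9]
grip_width: 0.0488
grasp_force: 42.2
```

Call:
send_rows --targets '[{"claw": 40,"dp": [-30,-20,-20],"dr": [0,0,0]},{"claw": 40,"dp": [-30,-20,-20],"dr": [0,0,0]},{"claw": 40,"dp": [-30,-20,-20],"dr": [0,0,0]},{"claw": 40,"dp": [-28,-20,-20],"dr": [0,0,0]},{"claw": 40,"dp": [0,0,0],"dr": [0,0,0]}]'

```text
clock: 3.65
tool_pos: [0.5556, 0.1722, 0.201]
tool_rot: [[-0.941, 0.34, 0.006], [0.34, 0.941, -0.001], [-0.006, 0.001, -1.0]]
force: [0.6, 0.1, -1.2]
grip_width: 0.0491
grasp_force: 42.2
```

Call:
send_rows --targets '[{"claw": 40,"dp": [0,0,0],"dr": [0,0,0]},{"claw": 40,"dp": [0,0,0],"dr": [0,0,0]}]'

```text
clock: 3.85
tool_pos: [0.5503, 0.1787, 0.1973]
tool_rot: [[-0.944, 0.331, -0.002], [0.331, 0.944, -0.0], [0.002, -0.001, -1.0]]
force: [-0.4, 0.5, -1.9]
grip_width: 0.0491
grasp_force: 42.2
```

Run:
```python
from h import *
s=arm.state();m=eyes.camera_model("wrist");im=eyes.grab_frame("wrist");cv2.imwrite("pics/w2.png",im)
np.savez("w2.npz",K=m["K"],world_to_cam=m["world_to_cam"])
print(s["clock"],np.round(s["tool_pos"],4),s["grip_width"],proj(m,[.616,.153,.076]),proj(m,[.616,.153,0]))
```

```text
3.85 [0.5503 0.1787 0.1973] 0.04910407422577587 [317.69531737 320.20255596] [318.36458793 279.48179759]
```

View pics/w2.png

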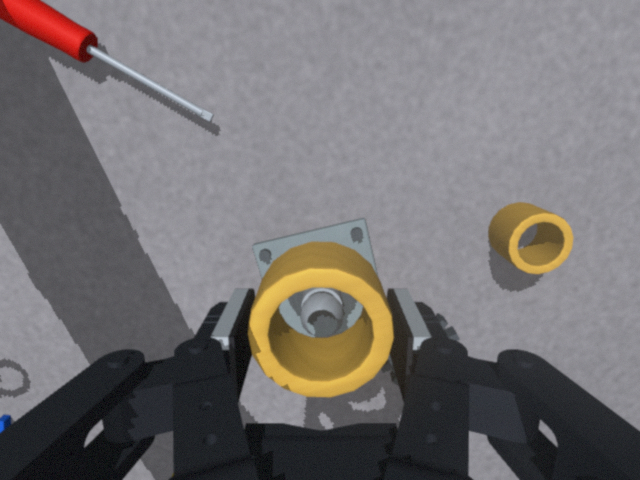

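The held bush's rim is at (321,333) and hides most of the axle, whose top is at about (322,310). I'll back off along tool x for a clear view of the axle.

Call:
send_rows --targets '[{"claw": 40,"dp": [40,0,0],"dr": [0,0,0]},{"claw": 40,"dp": [35,0,0],"dr": [0,0,0]},{"claw": 40,"dp": [0,0,0],"dr": [0,0,0]},{"claw": 40,"dp": [0,0,0],"dr": [0,0,0]},{"claw": 40,"dp": [0,0,0],"dr": [0,0,0]}]'

```text
clock: 4.4
tool_pos: [0.4811, 0.203, 0.1982]
tool_rot: [[-0.943, 0.332, 0.0], [0.332, 0.943, -0.0], [-0.0, -0.0, -1.0]]
force: [0.5, 0.0, -2.8]
grip_width: 0.0491
grasp_force: 42.2
```

Run:
```python
from h import *
s=arm.state();m=eyes.camera_model("wrist");im=eyes.grab_frame("wrist");cv2.imwrite("pics/w3.png",im)
np.savez("w3.npz",K=m["K"],world_to_cam=m["world_to_cam"])
print(s["clock"],np.round(s["tool_pos"],4),s["grip_width"],proj(m,[.616,.153,.076]),proj(m,[.616,.153,0]))
u,v=proj(m,[.616,.153,.04]).astype(int);y0,x0=max(v-100,0),u-130
print(x0,y0);cv2.imwrite("pics/w3c.png",cv2.resize(im[y0:y0+200,x0:x0+260],None,fx=3,fy=3,interpolation=cv2.INTER_CUBIC))
# held bush rim
for w in("w2","w3"):
    a=cv2.imread(f"pics/{w}.png");mm=dict(np.load(w+".npz"))
    mk=mask(a,(12,120,180),(30,255,255));mk[:,:235]=0;mk[:,410:]=0
    cs,_=cv2.findContours(mk,cv2.RETR_EXTERNAL,cv2.CHAIN_APPROX_NONE);c=max(cs,key=len);e=cv2.fitEllipse(c)
    tp=[.5503,.1787,.1973] if w=="w2" else s["tool_pos"]
    p=onz(mm,e[0],tp[2]+.0215);print(w,np.round(e[0],1),np.round(e[1],1),"rim-TCP tool mm",np.array(s["tool_rot"]).T@(p-tp)*1e3)
```

```text
4.4 [0.4811 0.203  0.1982] 0.049050388316742986 [317.76418996 404.81144428] [318.33273761 350.27218291]
188 276
w2 [321.2 331.3] [128.1 140.4] rim-TCP tool mm [  1.6310509   -0.10515254 -21.5006344 ]
w3 [321.1 331.4] [127.6 140.4] rim-TCP tool mm [  1.7108051   -0.10678834 -21.50066543]
```

View pics/w3c.png

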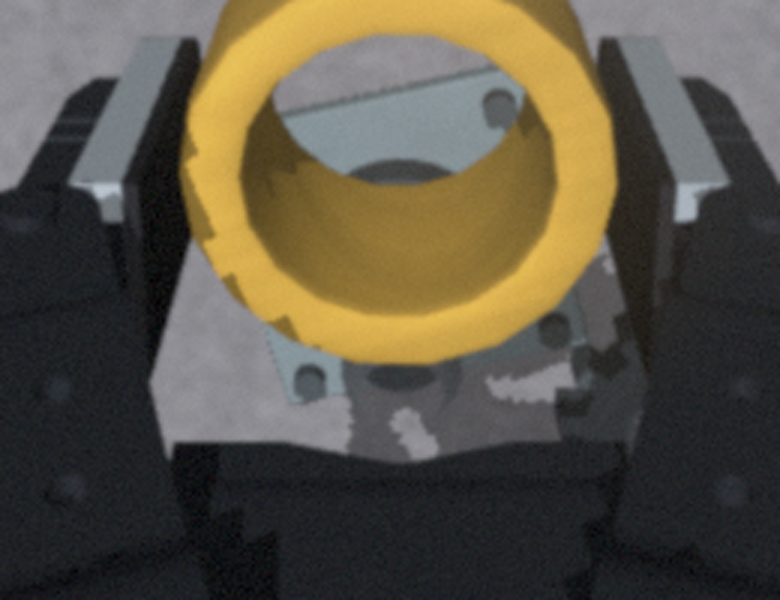

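That was the wrong way: the held bush now covers the axle. I'll go past the axle along tool -x instead.

Call:
send_rows --targets '[{"claw": 40,"dp": [-42,0,0],"dr": [0,0,0]},{"claw": 40,"dp": [-42,0,0],"dr": [0,0,0]},{"claw": 40,"dp": [-42,0,0],"dr": [0,0,0]},{"claw": 40,"dp": [-42,0,0],"dr": [0,0,0]},{"claw": 40,"dp": [-32,0,0],"dr": [0,0,0]}]'

```text
clock: 4.95
tool_pos: [0.6721, 0.134, 0.1976]
tool_rot: [[-0.943, 0.334, 0.0], [0.334, 0.943, -0.001], [-0.001, -0.001, -1.0]]
force: [0.2, -0.1, -1.4]
grip_width: 0.049
grasp_force: 42.2
```

Call:
send_rows --targets '[{"claw": 40,"dp": [0,0,0],"dr": [0,0,0]},{"claw": 40,"dp": [0,0,0],"dr": [0,0,0]},{"claw": 40,"dp": [0,0,0],"dr": [0,0,0]}]'

```text
clock: 5.25
tool_pos: [0.6686, 0.1367, 0.1977]
tool_rot: [[-0.943, 0.332, -0.001], [0.332, 0.943, 0.0], [0.001, -0.0, -1.0]]
force: [0.5, 0.1, -2.3]
grip_width: 0.0491
grasp_force: 42.2
```

Run:
```python
from h import *
s=arm.state();m=eyes.camera_model("wrist");im=eyes.grab_frame("wrist");cv2.imwrite("pics/w4.png",im)
np.savez("w4.npz",K=m["K"],world_to_cam=m["world_to_cam"])
print(s["clock"],np.round(s["tool_pos"],4),s["grip_width"],proj(m,[.616,.153,.076]),proj(m,[.616,.153,0]))
u,v=proj(m,[.616,.153,.04]).astype(int);y0,x0=max(v-100,0),u-130
print(x0,y0);cv2.imwrite("pics/w4c.png",cv2.resize(im[y0:y0+200,x0:x0+260],None,fx=3,fy=3,interpolation=cv2.INTER_CUBIC))
```

```text
5.25 [0.6686 0.1367 0.1977] 0.049140387904674246 [317.87645099 141.64928269] [318.53325801 135.87535796]
188 38
```

View pics/w4c.png

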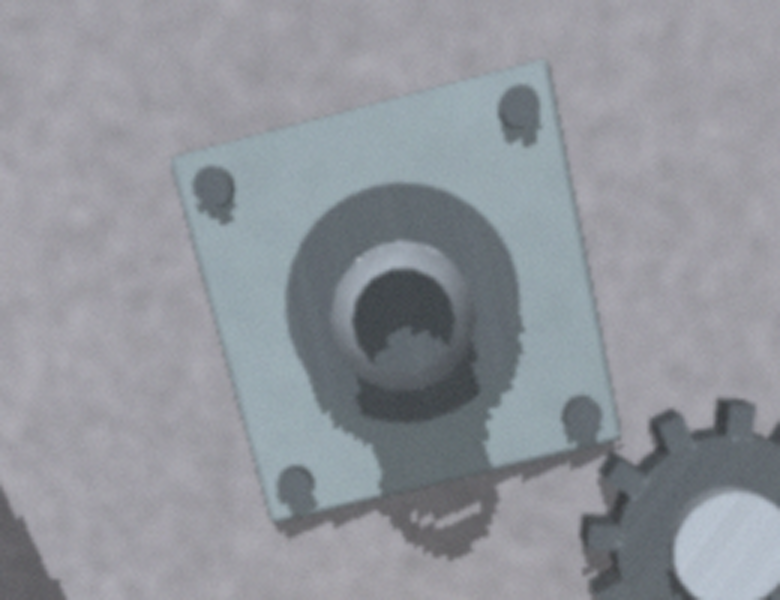

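The crop shows the axle clearly. The dark top disc is centred at crop (403,318), the 32 mm cylinder edge at (402,315), the shoulder at (404,301), and the plate corners at (175,158), (548,62), (620,440) and (277,520).

Run:
```python
from h import *
m=dict(np.load("w4.npz"));f=lambda u,v:(188+u/3,38+v/3)
for n,u,v,z in(("top",404,318,.076),("cyl",402.5,315,.068),("shoulder",404,301,.02)): print(n,onz(m,f(u,v),z).round(4))
c=np.array([onz(m,f(*p),.008)[:2] for p in((175,158),(548,62),(620,440),(277,520))]);print("plate",c.mean(0),c.round(4).tolist())
```

```text
top [0.6184 0.1554 0.076 ]
cyl [0.6182 0.1551 0.068 ]
shoulder [0.6179 0.1558 0.02  ]
plate [0.61912639 0.15572475] [[0.5651, 0.1119], [0.5751, 0.2093], [0.6732, 0.1992], [0.6631, 0.1025]]
```

Call:
send_rows --targets '[{"claw": 40,"dp": [30,1,20],"dr": [0,0,0]},{"claw": 40,"dp": [22,0,40],"dr": [0,0,0]},{"claw": 40,"dp": [0,0,40],"dr": [0,0,0]},{"claw": 40,"dp": [0,0,0],"dr": [0,0,0]},{"claw": 40,"dp": [0,0,0],"dr": [0,0,0]}]'

```text
clock: 5.8
tool_pos: [0.6207, 0.1548, 0.0991]
tool_rot: [[-0.943, 0.332, -0.0], [0.332, 0.943, -0.0], [0.0, -0.0, -1.0]]
force: [1.2, -0.9, -2.0]
grip_width: 0.049
grasp_force: 42.6
```

Call:
send_rows --targets '[{"claw": 40,"dp": [0,0,0],"dr": [0,0,0]},{"claw": 40,"dp": [0,0,0],"dr": [0,0,0]}]'

```text
clock: 6.0
tool_pos: [0.6224, 0.1546, 0.1008]
tool_rot: [[-0.943, 0.333, 0.004], [0.333, 0.943, 0.001], [-0.003, 0.002, -1.0]]
force: [1.3, -0.3, -1.9]
grip_width: 0.0493
grasp_force: 42.6
```

Run:
```python
from h import *
s=arm.state();print(np.array(s["tool_pos"]).round(4),np.array(s["tool_rot"]).round(4).tolist(),totool(s,[.6198,.1549,.029]))
```

```text
[0.6224 0.1546 0.1008] [[-0.943, 0.3328, 0.0038], [0.3328, 0.943, 0.0011], [-0.0032, 0.0023, -1.0]] [ 2.8 -0.8 71.7]
```

Call:
send_rows --targets '[{"claw": 40,"dp": [0,0,0],"dr": [0,0,0]},{"claw": 40,"dp": [0,0,0],"dr": [0,0,0]}]'

```text
clock: 6.2
tool_pos: [0.6212, 0.1545, 0.0992]
tool_rot: [[-0.943, 0.333, 0.001], [0.333, 0.943, 0.001], [-0.001, 0.001, -1.0]]
force: [-0.5, 0.1, -1.5]
grip_width: 0.0493
grasp_force: 42.6
```

Call:
send_rows --targets '[{"claw": 40,"dp": [0,0,0],"dr": [0,0,0]}]'

```text
clock: 6.3
tool_pos: [0.6209, 0.1545, 0.0987]
tool_rot: [[-0.943, 0.332, 0.001], [0.332, 0.943, 0.0], [-0.0, 0.0, -1.0]]
force: [-0.3, 0.6, -1.7]
grip_width: 0.049
grasp_force: 42.6
```

Call:
send_rows --targets '[{"claw": 40,"dp": [0,0,0],"dr": [0,0,0]}]'

```text
clock: 6.4
tool_pos: [0.6207, 0.1545, 0.0984]
tool_rot: [[-0.943, 0.332, 0.0], [0.332, 0.943, 0.0], [-0.0, 0.0, -1.0]]
force: [-0.7, 0.1, -1.5]
grip_width: 0.0488
grasp_force: 42.6
```

Call:
send_rows --targets '[{"claw": 40,"dp": [1,0,5],"dr": [0,0,0]},{"claw": 40,"dp": [0,0,10],"dr": [0,0,0]},{"claw": 40,"dp": [0,0,10],"dr": [0,0,0]},{"claw": 40,"dp": [0,0,10],"dr": [0,0,0]},{"claw": 40,"dp": [0,0,0],"dr": [0,0,0]}]'

```text
clock: 6.9
tool_pos: [0.6183, 0.1545, 0.0609]
tool_rot: [[-0.943, 0.332, -0.003], [0.332, 0.943, -0.001], [0.003, -0.002, -1.0]]
force: [0.1, -0.1, -3.0]
grip_width: 0.0492
grasp_force: 42.6
```

Call:
send_rows --targets '[{"claw": 40,"dp": [0,0,10],"dr": [0,0,0]},{"claw": 40,"dp": [0,0,10],"dr": [0,0,0]},{"claw": 40,"dp": [0,0,10],"dr": [0,0,0]},{"claw": 40,"dp": [0,0,0],"dr": [0,0,0]},{"claw": 40,"dp": [0,0,0],"dr": [0,0,0]}]'

```text
clock: 7.4
tool_pos: [0.6196, 0.1548, 0.0329]
tool_rot: [[-0.943, 0.332, -0.001], [0.332, 0.943, -0.0], [0.0, -0.0, -1.0]]
force: [-0.5, -0.3, -1.9]
grip_width: 0.0492
grasp_force: 42.6
```

Call:
send_rows --targets '[{"claw": 40,"dp": [0,0,0],"dr": [0,0,0]},{"claw": 40,"dp": [0,0,0],"dr": [0,0,0]}]'

```text
clock: 7.6
tool_pos: [0.6201, 0.1549, 0.0338]
tool_rot: [[-0.943, 0.332, 0.001], [0.332, 0.943, 0.0], [-0.001, 0.001, -1.0]]
force: [-0.5, 0.1, -2.6]
grip_width: 0.0489
grasp_force: 42.6
```

Threaded with no contact, and about 4 mm still to go. I'll lower 4 mm, open, and lift away along tool -z.

Call:
send_rows --targets '[{"claw": 40,"dp": [0,0,4],"dr": [0,0,0]},{"claw": 40,"dp": [0,0,0],"dr": [0,0,0]},{"claw": 40,"dp": [0,0,0],"dr": [0,0,0]}]'

```text
clock: 7.9
tool_pos: [0.6197, 0.1548, 0.0293]
tool_rot: [[-0.943, 0.332, -0.0], [0.332, 0.943, -0.0], [-0.0, -0.0, -1.0]]
force: [-0.1, -0.1, -2.5]
grip_width: 0.049
grasp_force: 42.7
```

Call:
send_rows --targets '[{"claw": 70,"dp": [0,0,0],"dr": [0,0,0]},{"claw": 85,"dp": [0,0,0],"dr": [0,0,0]},{"claw": 100,"dp": [0,0,0],"dr": [0,0,0]},{"claw": 100,"dp": [0,0,-15],"dr": [0,0,0]},{"claw": 100,"dp": [0,0,-40],"dr": [0,0,0]}]'

```text
clock: 8.4
tool_pos: [0.6173, 0.1543, 0.0823]
tool_rot: [[-0.943, 0.332, -0.006], [0.332, 0.943, -0.002], [0.005, -0.004, -1.0]]
force: [0.5, 0.5, 0.4]
grip_width: 0.0855
grasp_force: 0.0
```

Call:
send_rows --targets '[{"claw": 100,"dp": [0,0,-50],"dr": [0,0,0]},{"claw": 100,"dp": [-25,0,-40],"dr": [0,0,0]},{"claw": 100,"dp": [-25,0,-20],"dr": [0,0,0]},{"claw": 100,"dp": [0,0,0],"dr": [0,0,0]},{"claw": 100,"dp": [0,0,0],"dr": [0,0,0]}]'

```text
clock: 8.9
tool_pos: [0.6668, 0.1379, 0.1951]
tool_rot: [[-0.943, 0.333, 0.001], [0.333, 0.943, 0.0], [-0.001, 0.001, -1.0]]
force: [-1.1, -0.6, -0.9]
grip_width: 0.0852
grasp_force: 0.0
```

Run:
```python
from h import *
s=arm.state();m=eyes.camera_model("wrist");im=eyes.grab_frame("wrist");cv2.imwrite("pics/w5.png",im)
print(s["clock"],np.round(s["tool_pos"],4),np.round(s["tool_rot"],3).tolist(),np.round(s["q"],2))
mk=mask(im,(12,120,100),(30,255,255))
a=proj(m,[.6182,.1554,.05]);print("expect rim",a)
for t in(100,150,180):
    mk=mask(im,(12,120,t),(30,255,255))
    for c in cv2.findContours(mk,cv2.RETR_CCOMP,cv2.CHAIN_APPROX_NONE)[0]:
        if len(c)>60: e=cv2.fitEllipse(c);print(t,np.round(e[0],1),np.round(e[1],1),onz(m,e[0],.05).round(4),"tall" if 0 else "")
```

```text
8.9 [0.6668 0.1379 0.1951] [[-0.943, 0.333, 0.001], [0.333, 0.943, 0.0], [-0.001, 0.001, -1.0]] [-0.41  0.54  0.21  1.5  -0.12  1.12  1.05]
expect rim [321.34530718 144.20634524]
100 [188.1 393.9] [12.5 30.6] [ 0.7732 -0.0166  0.05  ] 
100 [320.5 145.3] [69.6 70.7] [0.6187 0.1546 0.05  ] 
100 [320.7 146. ] [50.9 53.1] [0.6192 0.1545 0.05  ] 
100 [561.4  68.5] [73.6 92. ] [0.6247 0.3207 0.05  ] 
100 [566.8  65.9] [39.6 60.2] [0.6243 0.3244 0.05  ] 
150 [320.3 144.7] [63.5 65.7] [0.6183 0.1546 0.05  ] 
150 [567.3  68.2] [72.3 78.5] [0.6258 0.3245 0.05  ] 
150 [568.7  68.4] [48.7 58.9] [0.6262 0.3253 0.05  ] 
180 [320.4 145.4] [64.3 66.6] [0.6188 0.1545 0.05  ] 
180 [568.7  68.9] [67.4 79.5] [0.6265 0.3252 0.05  ] 
180 [568.8  69.2] [50.5 60.7] [0.6267 0.3253 0.05  ]
```

View pics/w5.png

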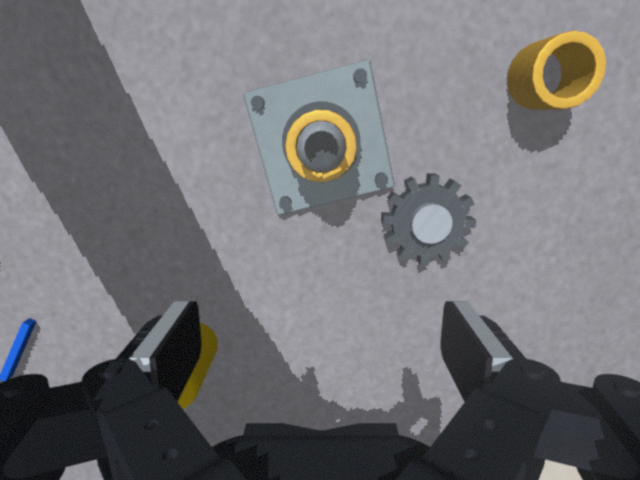

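The short bush is seated around the axle, with its rim at (320,145), concentric. Next I'll turn the tool about 102° so its y axis lies across the pliers' handles, then travel there.

Call:
send_rows --targets '[{"claw": 100,"dp": [0,0,-10],"dr": [0,0,0.149]},{"claw": 100,"dp": [0,0,-10],"dr": [0,0,0.149]},{"claw": 100,"dp": [0,0,-10],"dr": [0,0,0.149]},{"claw": 100,"dp": [0,0,-10],"dr": [0,0,0.149]},{"claw": 100,"dp": [0,0,-10],"dr": [0,0,0.149]}]'

```text
clock: 9.45
tool_pos: [0.6652, 0.139, 0.2431]
tool_rot: [[-0.463, 0.886, -0.003], [0.886, 0.463, -0.0], [0.001, -0.003, -1.0]]
force: [0.1, 0.0, -0.7]
grip_width: 0.0855
grasp_force: 0.0
```

Call:
send_rows --targets '[{"claw": 100,"dp": [0,0,0],"dr": [0,0,0.149]},{"claw": 100,"dp": [0,0,0],"dr": [0,0,0.149]},{"claw": 100,"dp": [0,0,0],"dr": [0,0,0.149]},{"claw": 100,"dp": [0,0,0],"dr": [0,0,0.149]},{"claw": 100,"dp": [0,0,0],"dr": [0,0,0.149]}]'

```text
clock: 9.95
tool_pos: [0.6652, 0.139, 0.2427]
tool_rot: [[0.26, 0.966, -0.003], [0.966, -0.26, -0.0], [-0.001, -0.003, -1.0]]
force: [0.8, 0.1, 0.1]
grip_width: 0.0851
grasp_force: 0.0
```

Call:
send_rows --targets '[{"claw": 100,"dp": [0,0,0],"dr": [0,0,0.149]},{"claw": 100,"dp": [0,0,0],"dr": [0,0,0.14]},{"claw": 100,"dp": [0,0,0],"dr": [0,0,0]},{"claw": 100,"dp": [0,0,0],"dr": [0,0,0]}]'

```text
clock: 10.35
tool_pos: [0.6658, 0.1389, 0.2432]
tool_rot: [[0.516, 0.857, -0.002], [0.857, -0.516, -0.0], [-0.001, -0.002, -1.0]]
force: [0.4, 0.5, 0.1]
grip_width: 0.0853
grasp_force: 0.0
```

Run:
```python
from h import *
s=arm.state();print(np.array(s["tool_pos"]).round(4),np.array(s["tool_rot"]).round(3).tolist(),np.round(s["q"],2),totool(s,[.515,-.276,.22]))
```

```text
[0.6658 0.1389 0.2432] [[0.516, 0.857, -0.002], [0.857, -0.516, -0.0], [-0.001, -0.002, -1.0]] [-0.68  0.55  0.63  1.46 -0.33  1.24 -0.55] [-433.2   84.9   23.7]
```

Call:
send_rows --targets '[{"claw": 100,"dp": [-43,8.5,2],"dr": [0,0,0]},{"claw": 100,"dp": [-43,8.5,2],"dr": [0,0,0]},{"claw": 100,"dp": [-43,8.5,2],"dr": [0,0,0]},{"claw": 100,"dp": [-43,8.5,2],"dr": [0,0,0]},{"claw": 100,"dp": [-43,8.5,2],"dr": [0,0,0]}]'

```text
clock: 10.85
tool_pos: [0.5901, -0.0687, 0.234]
tool_rot: [[0.516, 0.856, -0.0], [0.856, -0.516, 0.0], [0.0, -0.001, -1.0]]
force: [0.7, 0.1, -0.2]
grip_width: 0.0855
grasp_force: 0.0
```

Call:
send_rows --targets '[{"claw": 100,"dp": [-43,8.5,2],"dr": [0,0,0]},{"claw": 100,"dp": [-43,8.5,2],"dr": [0,0,0]},{"claw": 100,"dp": [-43,8.5,2],"dr": [0,0,0]},{"claw": 100,"dp": [-43,8.5,2],"dr": [0,0,0]},{"claw": 100,"dp": [-43,8.5,2],"dr": [0,0,0]}]'

```text
clock: 11.35
tool_pos: [0.5148, -0.2743, 0.2241]
tool_rot: [[0.516, 0.856, -0.0], [0.856, -0.516, 0.001], [0.001, -0.0, -1.0]]
force: [0.7, -0.3, 0.0]
grip_width: 0.0856
grasp_force: 0.0
```

Call:
send_rows --targets '[{"claw": 100,"dp": [0,0,0],"dr": [0,0,0]},{"claw": 100,"dp": [0,0,0],"dr": [0,0,0]},{"claw": 100,"dp": [0,0,0],"dr": [0,0,0]},{"claw": 100,"dp": [0,0,0],"dr": [0,0,0]},{"claw": 100,"dp": [0,0,0],"dr": [0,0,0]}]'

```text
clock: 11.85
tool_pos: [0.5165, -0.2719, 0.2242]
tool_rot: [[0.518, 0.856, -0.0], [0.856, -0.518, 0.0], [0.0, -0.0, -1.0]]
force: [0.0, 0.3, 0.2]
grip_width: 0.0855
grasp_force: 0.0
```

Run:
```python
from h import *
np.set_printoptions(suppress=True,precision=4)
s=arm.state();m=eyes.camera_model("wrist");im=eyes.grab_frame("wrist");cv2.imwrite("pics/w6.png",im)
np.savez("w6.npz",K=m["K"],world_to_cam=m["world_to_cam"])
print(s["clock"],s["tool_pos"],np.array(s["tool_rot"]).round(3).tolist(),np.round(s["q"],2))
for b,st,c in blobs(mask(im,(105,120,40),(125,255,255)),300):
    r=cv2.minAreaRect(np.argwhere(b)[:,::-1].astype(np.float32));print("blue",st,c,[onz(m,p,.054)[:2].round(4).tolist() for p in cv2.boxPoints(r)])
print("ring px",proj(m,[.587,-.161,.037]),"pivot",proj(m,[.549,-.221,.054]),"grip",proj(m,[.515,-.276,.054]))
```

```text
11.85 [ 0.5165 -0.2719  0.2242] [[0.518, 0.856, -0.0], [0.856, -0.518, 0.0], [0.0, -0.0, -1.0]] [-0.13  0.41  0.72  1.74 -0.3   1.1   0.14]
blue [ 407   12   86   17 1022] [449.6233  19.9628] [[0.6374, -0.1861], [0.6896, -0.2138], [0.6869, -0.221], [0.6343, -0.1931]]
blue [ 342  181   29  102 1145] [356.1476 231.3362] [[0.5406, -0.2626], [0.549, -0.2657], [0.5202, -0.3459], [0.5112, -0.3426]]
blue [ 279  182   26  102 1119] [291.6819 232.3959] [[0.4537, -0.3067], [0.51, -0.2429], [0.5169, -0.2488], [0.461, -0.3131]]
ring px [325.0203  28.753 ] pivot [322.9327 129.0375] grip [321.9498 213.5538]
```

View pics/w6.png

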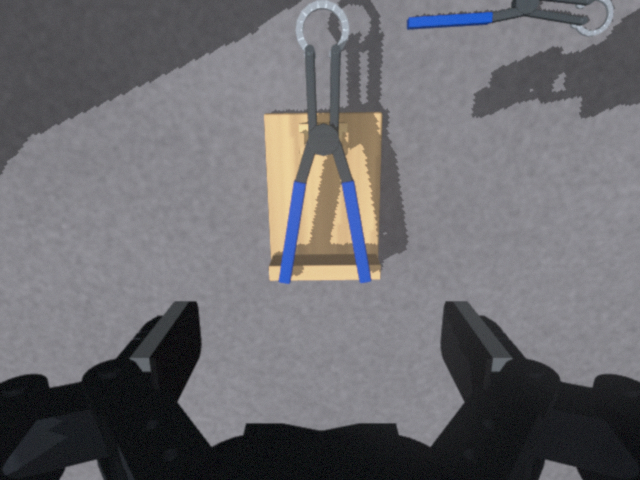

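The pliers lie on the stand: ring at (322,27), pivot boss at (324,139), handle ends at (286,283) and (364,283). The smaller look-alike is at top right. I'll fit the ring, then compute the grip.

Run:
```python
from h import *
np.set_printoptions(suppress=True,precision=4)
m=dict(np.load("w6.npz"));im=cv2.imread("pics/w6.png")
g=cv2.cvtColor(im,cv2.COLOR_BGR2GRAY);sub=np.zeros_like(g);sub[0:58,285:360]=g[0:58,285:360]
mk=(sub>165).astype(np.uint8)*255
cs,_=cv2.findContours(mk,cv2.RETR_EXTERNAL,cv2.CHAIN_APPROX_NONE);c=np.vstack([k for k in cs if len(k)>8]);hull=cv2.convexHull(c)
e=cv2.fitEllipse(c);(cx,cy),r=cv2.minEnclosingCircle(c);print(e,cx,cy,r,mk.sum()//255)
ring=onz(m,(cx,cy),.037)[:2];ring2=onz(m,e[0],.037)[:2]
dk=(g<75).astype(np.uint8)*255;dk=cv2.morphologyEx(dk,cv2.MORPH_OPEN,np.ones((13,13),np.uint8));dk[200:]=0;dk[:100]=0;dk[:,:290]=0;dk[:,360:]=0
piv=[(s[4],c,onz(m,c,.054)[:2]) for b,s,c in blobs(dk)];print("ring",ring,ring2,"piv",piv)
rear=np.array([.48653,-.32708]);d=ring-rear;L=np.linalg.norm(d);d/=L;print("L",L,"dir",d,np.degrees(np.arctan2(d[1],d[0])),"axis grip",ring-.138*d,rear+.055*d)
s=arm.state();R=np.array(s["tool_rot"]);print("tool angle",np.degrees(np.arctan2(R[1,0],R[0,0])))
```

```text
((321.6993408203125, 27.964797973632812), (48.08598709106445, 51.30979537963867), 13.759652137756348) 320.4666748046875 27.233333587646484 27.789884567260742 667
ring [ 0.5847 -0.1584] [ 0.5852 -0.1593] piv []
L 0.1951474177245162 dir [0.5028 0.8644] 59.81277061897469 axis grip [ 0.5153 -0.2777] [ 0.5142 -0.2795]
tool angle 58.793998641051054
```

Call:
send_rows --targets '[{"claw": 100,"dp": [-7,2.4,30],"dr": [0,0,-0.012]},{"claw": 100,"dp": [0,0,45],"dr": [0,0,0]},{"claw": 100,"dp": [0,0,45],"dr": [0,0,0]},{"claw": 100,"dp": [0,0,0],"dr": [0,0,0]},{"claw": 100,"dp": [0,0,0],"dr": [0,0,0]}]' --force 50

```text
clock: 12.4
tool_pos: [0.5142, -0.2804, 0.1047]
tool_rot: [[0.51, 0.86, -0.001], [0.86, -0.51, -0.0], [-0.001, -0.001, -1.0]]
force: [0.3, -0.4, 1.5]
grip_width: 0.0855
grasp_force: 0.0
```

Run:
```python
from h import *
np.set_printoptions(suppress=True,precision=4)
s=arm.state();m=eyes.camera_model("wrist");im=eyes.grab_frame("wrist");cv2.imwrite("pics/w7.png",im)
R=np.array(s["tool_rot"]);print(s["clock"],s["tool_pos"],np.degrees(np.arctan2(R[1,0],R[0,0])))
P=[]
for b,st,c in blobs(mask(im,(105,120,40),(125,255,255)),300):
    r=cv2.minAreaRect(np.argwhere(b)[:,::-1].astype(np.float32));q=np.array([onz(m,p,.054) for p in cv2.boxPoints(r)])
    print(st,((q-s["tool_pos"])@R*1e3)[:,:2].round(1).tolist())
```

```text
12.4 [ 0.5142 -0.2804  0.1047] 59.36540541478008
[ 251  202   41  154 2815] [[-53.7, -38.7], [30.4, -23.0], [28.9, -14.0], [-55.5, -28.6]]
[ 351  203   41  153 2748] [[28.5, 13.8], [30.0, 22.7], [-53.3, 38.8], [-55.2, 28.8]]
```

The hand is centred on the handles to within 1 mm. I'll descend and squeeze.

Call:
send_rows --targets '[{"claw": 100,"dp": [0,0,30],"dr": [0,0,0]},{"claw": 100,"dp": [0,0,30],"dr": [0,0,0]},{"claw": 100,"dp": [0,0,19],"dr": [0,0,0]},{"claw": 100,"dp": [0,0,0],"dr": [0,0,0]},{"claw": 100,"dp": [0,0,0],"dr": [0,0,0]}]'

```text
clock: 12.95
tool_pos: [0.5156, -0.2813, 0.0275]
tool_rot: [[0.51, 0.86, 0.003], [0.86, -0.51, -0.001], [0.0, 0.003, -1.0]]
force: [0.4, 0.2, 0.8]
grip_width: 0.0855
grasp_force: 0.0
```

Call:
send_rows --targets '[{"claw": 70,"dp": [0,0,0],"dr": [0,0,0]},{"claw": 60,"dp": [0,0,0],"dr": [0,0,0]},{"claw": 50,"dp": [0,0,0],"dr": [0,0,0]},{"claw": 40,"dp": [0,0,0],"dr": [0,0,0]},{"claw": 30,"dp": [0,0,0],"dr": [0,0,0]}]' --force 50

```text
clock: 13.45
tool_pos: [0.5158, -0.2832, 0.0292]
tool_rot: [[0.511, 0.86, 0.005], [0.86, -0.511, -0.003], [0.0, 0.006, -1.0]]
force: [-4.9, -1.1, 23.7]
grip_width: 0.0333
grasp_force: 47.7
```

Call:
send_rows --targets '[{"claw": 20,"dp": [0,0,0],"dr": [0,0,0]},{"claw": 20,"dp": [0,0,0],"dr": [0,0,0]},{"claw": 20,"dp": [0,0,0],"dr": [0,0,0]},{"claw": 20,"dp": [0,0,0],"dr": [0,0,0]},{"claw": 20,"dp": [0,0,0],"dr": [0,0,0]}]'

```text
clock: 13.95
tool_pos: [0.5158, -0.2832, 0.0292]
tool_rot: [[0.511, 0.86, 0.005], [0.86, -0.511, -0.003], [0.0, 0.006, -1.0]]
force: [-5.0, -1.0, 24.1]
grip_width: 0.0335
grasp_force: 47.6
```

Squeezed to 33 mm, which is the stop. I'll lift gently.

Call:
send_rows --targets '[{"claw": 20,"dp": [0,0,-6],"dr": [0,0,0]},{"claw": 20,"dp": [0,0,-10],"dr": [0,0,0]},{"claw": 20,"dp": [0,0,-20],"dr": [0,0,0]},{"claw": 20,"dp": [0,0,-30],"dr": [0,0,0]},{"claw": 20,"dp": [0,0,-30],"dr": [0,0,0]}]'

```text
clock: 14.45
tool_pos: [0.5137, -0.2801, 0.1223]
tool_rot: [[0.51, 0.86, -0.001], [0.86, -0.51, 0.0], [-0.0, -0.001, -1.0]]
force: [-0.3, 0.1, -1.5]
grip_width: 0.0328
grasp_force: 50.1
```

Call:
send_rows --targets '[{"claw": 20,"dp": [0,0,0],"dr": [0,0,0]},{"claw": 20,"dp": [0,0,0],"dr": [0,0,0]},{"claw": 20,"dp": [0,0,0],"dr": [0,0,0]},{"claw": 20,"dp": [0,0,0],"dr": [0,0,0]}]'

```text
clock: 14.85
tool_pos: [0.5135, -0.2799, 0.1201]
tool_rot: [[0.51, 0.86, -0.002], [0.86, -0.51, 0.001], [-0.0, -0.002, -1.0]]
force: [0.0, -0.0, -3.4]
grip_width: 0.0328
grasp_force: 50.1
```

```bash
cat > ringmeas.py <<'E'
from h import *
import sys
np.set_printoptions(suppress=True,precision=4)
tag=sys.argv[1];s=arm.state();R=np.array(s["tool_rot"]);p=np.array(s["tool_pos"])
guess=p+.138*R[:,0]+np.array([0,0,.019+.003-.012])
print(s["clock"],p,R.round(4).tolist(),s["grip_width"],s["grasp_force"]);print("guess",guess)
M={}
for n in("top","scene"):
    m=eyes.camera_model(n);im=eyes.grab_frame(n);cv2.imwrite(f"pics/{tag}_{n}.png",im);M[n]=m
    g=cv2.cvtColor(im,cv2.COLOR_BGR2GRAY).astype(int);hsv=cv2.cvtColor(im,cv2.COLOR_BGR2HSV)
    u,v=proj(m,guess).astype(int);w=26;print(n,"guess px",u,v)
    k=np.zeros(g.shape,np.uint8);k[v-w:v+w,u-w:u+w]=((g>175)&(hsv[...,1]<60))[v-w:v+w,u-w:u+w]*255
    cs,_=cv2.findContours(k,cv2.RETR_EXTERNAL,cv2.CHAIN_APPROX_NONE);cs=[c for c in cs if len(c)>6]
    if cs:
        e=cv2.fitEllipse(np.vstack(cs));print(n,"ellipse",np.round(e[0],1),np.round(e[1],1));M[n+"e"]=e[0];print(" onz",onz(m,e[0],guess[2]))
    cv2.imwrite(f"pics/{tag}_{n}c.png",cv2.resize(im[max(0,v-50):v+50,max(0,u-65):u+65],(780,600),interpolation=cv2.INTER_CUBIC))
if "tope" in M and "scenee" in M:
    A=[];b=[]
    for n in("top","scene"):
        c,d=ray(M[n],M[n+"e"]);d/=np.linalg.norm(d);Q=np.eye(3)-np.outer(d,d);A.append(Q);b.append(Q@c)
    x,r,*_=np.linalg.lstsq(np.vstack(A),np.hstack(b),rcond=None);print("tri",x,"res",r,"rel tool",R.T@(x-p)*1e3)
E
python3 ringmeas.py g1
```

```text
14.85 [ 0.5135 -0.2799  0.1201] [[0.5097, 0.8603, -0.0021], [0.8603, -0.5097, 0.0009], [-0.0003, -0.0022, -1.0]] 0.03281585627943665 50.07566034793854
guess [ 0.5839 -0.1612  0.1301]
top guess px 413 232
scene guess px 227 243
scene ellipse [222.7 243.5] [46.3 56.5]
 onz [ 0.5808 -0.1687  0.1301]
```

Run:
```python
from h import *
for n,u,v in(("top",413,232),("scene",227,243)):
    im=cv2.imread(f"pics/g1_{n}.png");b0=cv2.imread(f"pics/{n}0.png")
    g=cv2.cvtColor(im,cv2.COLOR_BGR2GRAY)
    p=g[v-22:v+22,u-24:u+24]
    print(n)
    for r in p[::2]: print(" ".join(f"{x//10:2d}" for x in r[::2]))
    hs=cv2.cvtColor(im,cv2.COLOR_BGR2HSV)
```

```text
top
11 11 11 11 11 11 11 10 10 11 11 10 11 11 11 11 10 10  9  7  7  6  6  6
10 11 11 11 11 11 11 11 10 10 10 11 11 11 11 10 11 11 11 11 11  8  6  6
11 11 10 10 10 10 10 10 10 10 11 10 10 10 11 11 11 11 10 11 11 11 10  8
10 11 11 10 11 11 10 11 11 11 11 11 10 11 11 11 10 11 11 10 11 11 11 10
11 10 10 11 10 10 11 10 11 10 11 11 10 11 10 10 10 11 10 10 11 11 10 11
11 11 11 11 10 10 11 10 11 10 10 10 11 10 10 10 10 11 11 11 11 11 11 10
10 11 11 11 10 11 11 11 11 11 12 12 12 12 11 10 10 11 11 11 11 10 10 10
11 11 11 10 10 11 10 11 11 13 14 14 14 14 14 12 11 11 11 11 11 10 11 11
11 11 11 11 11 11 10 12 14 13 11 11 11 10 11 14 15  9  9 10 10 11 11 11
11 11 11 11 11 11 10 14 13 11 11 10 11 10 10 11 15  8  6  7 10 10 10 11
11 11 11 11 11 11 11 14 11 11 11 11 11 10 10 11 11 11  6  6  6  8  6  7
11 11 11 11 11 10 13 12 11 11 11 11 11 10 10 11 10 10 10  7  6  6  9 13
11 10 10 11 11 10 15 13 11 11 11 11 11 10 10 10 10 10 11 11  6  6  7 10
11 11 11 11 11 10 14 12 10 11 11 11 11 11 11 10 11 11 11 10  6  6  6  6
11 11 11 11 11 10 12 13 10 11 11 11 11 11 11 11 11 11 11  9  6  9  8  6
11 11 11 11 11 1
[... 1377 characters left out ...]
7 17 17 17 18 18 18 18 18 18 18 18 20 24 23 18 11 11
 7  7  8 10 11 13 14 16 18 18 18 18 18 18 18 18 18 18 21 24 21 17 11 11
15 11  8  7  6  8  8 11 18 18 18 18 18 18 18 18 18 21 24 23 17 17 13 11
18 17 17 15 12  8  6 13 20 18 17 18 18 18 18 19 21 24 23 15 17 17 12 11
18 18 18 18 18 17 11 21 24 23 21 20 20 21 22 24 24 21 14 17 18 18 13 10
18 18 18 19 19 18 13 15 22 24 24 24 24 24 23 21 15 15 17 18 18 18 14 11
18 18 18 18 18 18 16 14 14 15 15 15 14 14 14 15 17 18 19 18 18 18 14 10
18 17 17 18 18 18 18 18 18 18 17 17 17 17 18 18 18 18 18 18 18 18 17 11
18 18 17 18 18 17 18 18 18 18 18 18 18 18 18 19 19 18 18 18 18 18 16 11
18 18 18 18 18 17 18 19 18 17 18 18 18 19 19 18 19 18 19 18 18 18 17 11
```

```bash
cat > ringfit.py <<'E'
from h import *
from scipy.optimize import least_squares
def ringfit(ims,ms,guess,thr,it=3):
    z=guess[2];g0=np.array(guess[:2])
    for _ in range(it):
        L=[]
        for n in ims:
            g=cv2.cvtColor(ims[n],cv2.COLOR_BGR2GRAY).astype(int);m=ms[n]
            u,v=proj(m,[*g0,z]).astype(int);w=30
            ys,xs=np.nonzero(g[v-w:v+w,u-w:u+w]>thr[n]);P=np.array([onz(m,(x+u-w,y+v-w),z)[:2] for x,y in zip(xs,ys)])
            r=np.linalg.norm(P-g0,axis=1);P=P[(r>.014)&(r<.033)]
            f=least_squares(lambda p:np.linalg.norm(P-p[:2],axis=1)-p[2],[*g0,.021],loss="soft_l1",f_scale=.001)
            L.append((n,f.x,len(P)))
        A=[];b=[]
        for n,x,_k in L:
            c=ray(ms[n],(0,0))[0];d=np.array([x[0],x[1],z])-c;d/=np.linalg.norm(d);Q=np.eye(3)-np.outer(d,d);A.append(Q);b.append(Q@c)
        X=np.linalg.lstsq(np.vstack(A),np.hstack(b),rcond=None)[0];z=X[2];g0=X[:2]
    return X,[(n,x.round(4),k) for n,x,k in L]
E
python3 - <<'E'
from ringfit import *
np.set_printoptions(suppress=True,precision=4)
ims={n:cv2.imread(f"pics/g1_{n}.png") for n in("top","scene")};ms={n:eyes.camera_model(n) for n in ims}
X,L=ringfit(ims,ms,[.5839,-.1612,.13],{"top":125,"scene":205});print(X,L)
R=np.array([[.5097,.8603,-.0021],[.8603,-.5097,.0009],[-.0003,-.0022,-1]]);p=np.array([.5135,-.2799,.1201]);print("ring rel TCP tool mm",R.T@(X-p)*1e3)
# stand-state check of the same method on the first frames, and the axle in both cameras
i0={n:cv2.imread(f"pics/{n}0.png") for n in ims};print(ringfit(i0,ms,[.5852,-.1593,.035],{"top":150,"scene":205}))
# wrist: pivot/handles
m=eyes.camera_model("wrist");s=arm.state();im=eyes.grab_frame("wrist");cv2.imwrite("pics/w8.png",im)
R=np.array(s["tool_rot"])
for b,st,c in blobs(mask(im,(105,120,40),(125,255,255)),300):
    q=np.array([onz(m,pp,s["tool_pos"][2]+.029) for pp in cv2.boxPoints(cv2.minAreaRect(np.argwhere(b)[:,::-1].astype(np.float32)))])
    print(st,((q-s["tool_pos"])@R*1e3)[:,:2].round(1).tolist())
E
```

```text
[ 0.5802 -0.1612  0.1245] [('top', array([ 0.5803, -0.1609,  0.0221]), 128), ('scene', array([ 0.5801, -0.1614,  0.0225]), 178)]
ring rel TCP tool mm [136.1429  -3.1462  -4.4297]
(array([ 0.585 , -0.16  ,  0.0349]), [('top', array([ 0.5851, -0.1599,  0.021 ]), 0), ('scene', array([ 0.585 , -0.1602,  0.0171]), 118)])
[ 265  254   40  174 5171] [[30.9, -16.9], [31.4, -7.5], [-31.1, -5.6], [-31.7, -16.4]]
[ 341  255   32  173 4894] [[30.7, 5.9], [30.7, 15.1], [-31.0, 17.3], [-31.0, 6.8]]
```

The ring is spread (mid radius 22 mm) and sits at tool (136, -3, -4.4) mm from the TCP. The wrist view confirms it through a 1.3° yaw of the handles. I'll travel to the axle at this height.

Call:
send_rows --targets '[{"claw": 20,"dp": [18,-8,-5],"dr": [0,0,0]},{"claw": 20,"dp": [34,-15,-3],"dr": [0,0,0]},{"claw": 20,"dp": [36,-16,0],"dr": [0,0,0]},{"claw": 20,"dp": [36,-16,0],"dr": [0,0,0]},{"claw": 20,"dp": [36,-16,0],"dr": [0,0,0]}]'

```text
clock: 15.5
tool_pos: [0.5346, -0.1052, 0.129]
tool_rot: [[0.51, 0.86, -0.0], [0.86, -0.51, -0.0], [-0.0, -0.0, -1.0]]
force: [0.5, -0.3, -2.0]
grip_width: 0.0326
grasp_force: 50.1
```

Call:
send_rows --targets '[{"claw": 20,"dp": [36,-16,0],"dr": [0,0,0]},{"claw": 20,"dp": [36,-16,0],"dr": [0,0,0]},{"claw": 20,"dp": [34,-15,0],"dr": [0,0,0]},{"claw": 20,"dp": [18,-8,0],"dr": [0,0,0]},{"claw": 20,"dp": [7,-2,0],"dr": [0,0,0]}]'

```text
clock: 16.0
tool_pos: [0.5524, 0.0381, 0.1287]
tool_rot: [[0.506, 0.862, -0.001], [0.862, -0.506, 0.001], [0.0, -0.001, -1.0]]
force: [0.5, -0.2, -3.0]
grip_width: 0.0326
grasp_force: 50.1
```

Call:
send_rows --targets '[{"claw": 20,"dp": [0,0,0],"dr": [0,0,0]},{"claw": 20,"dp": [0,0,0],"dr": [0,0,0]},{"claw": 20,"dp": [0,0,0],"dr": [0,0,0]},{"claw": 20,"dp": [0,0,0],"dr": [0,0,0]},{"claw": 20,"dp": [0,0,0],"dr": [0,0,0]}]'

```text
clock: 16.5
tool_pos: [0.5524, 0.0342, 0.1294]
tool_rot: [[0.511, 0.86, 0.0], [0.86, -0.511, -0.0], [0.0, 0.0, -1.0]]
force: [0.9, 0.0, -1.7]
grip_width: 0.0328
grasp_force: 50.1
```

Run:
```python
from ringfit import *
np.set_printoptions(suppress=True,precision=4)
s=arm.state();R=np.array(s["tool_rot"]);p=np.array(s["tool_pos"]);print(s["clock"],p,R.round(4).tolist(),s["grip_width"])
ms={n:eyes.camera_model(n) for n in("top","scene")};ims={n:eyes.grab_frame(n) for n in ms}
for n in ims: cv2.imwrite(f"pics/g2_{n}.png",ims[n])
guess=p+R@np.array([136.1,-3.1,-4.4])/1e3;print("ring pred",guess)
for th in(({"top":125,"scene":205}),({"top":140,"scene":190})):
    try: print(ringfit(ims,ms,guess,th))
    except Exception as ex: print(ex)
for n in ims:
    g=cv2.cvtColor(ims[n],cv2.COLOR_BGR2GRAY);u,v=proj(ms[n],guess).astype(int);print(n,u,v)
    for r in g[v-20:v+24:2,u-24:u+24:2]: print(" ".join(f"{x//10:2d}" for x in r))
# short bush as seen by top and scene before the travel
for n in("top","scene"):
    im=cv2.imread(f"pics/g1_{n}.png");mk=mask(im,(12,100,60),(30,255,255));u,v=proj(ms[n],[.6185,.155,.045]).astype(int);k=np.zeros_like(mk);k[v-25:v+25,u-25:u+25]=mk[v-25:v+25,u-25:u+25]
    ys,xs=np.nonzero(k);print(n,u,v,"brass box",xs.min(),xs.max(),ys.min(),ys.max(),"pred rim",[proj(ms[n],[.6185+a,.155+b,z]).round(1).tolist() for a,b,z in((.025,0,.05),(-.025,0,.05),(0,.025,.05),(0,-.025,.05))])
```

```text
16.5 [0.5524 0.0342 0.1294] [[0.511, 0.8596, 0.0001], [0.8596, -0.511, -0.0001], [0.0, 0.0001, -1.0]] 0.0328204755966265
ring pred [0.6193 0.1528 0.1338]
(array([0.6192, 0.1529, 0.1337]), [('top', array([0.6189, 0.1523, 0.0236]), 143), ('scene', array([0.6193, 0.1536, 0.0224]), 42)])
(array([0.6197, 0.154 , 0.134 ]), [('top', array([0.6198, 0.1542, 0.0219]), 56), ('scene', array([0.6197, 0.1537, 0.0224]), 111)])
top 249 217
 6  7  7  5  6  8  6  7 11 11 11 11 11 11 10  6  6  6  6  6  7 11 11 11
 9  8  6  5 11 10  5  8 10 10 11 10 10 10  7  6  6  6  6  6  6  9 11 12
11 10  6  5 11 11  8  6  6  7  7  6  7  7  6  6  6  6  6  6  6  8 11 10
11 11 10 11 11 11 11  7  7 10 11 11  9  7  7  7  6  6  6  6  6  7  7  5
11 11 11 11 11 10  9  6  7 12 13 14 13 12 11  9  7  7  7  7  7  7  9  2
11 11 11 11 11 11 10  8 12 14 14 11 12 12 13 14 11  7  7  7  7  6  3  1
11 11 11 11 11 10 11 14 14 11 11  8  7  7  7 11 12  7  6  6  7  5  1  3
11 11 11 11 11 10 12 14 11 11 11  7  7  7  7  7 10  9  7  6  6  3  1  3
11 11 11 11 11 11 14 11 11 11  9  8  8 12 12 12 11  9  7  6  5  2  1  4
11 11 11 11 10 11 14 10 
[... 2035 characters left out ...]
 15 17 19 20 19 17 15 14 15 17 18 17 18 17
17 17 17 17 17 17 17 17 16 15 16 15 14 13 14 14 15 17 17 17 17 17 17 17
17 17 17 17 17 17 17 18 17 17 18 17 18 17 17 17 18 17 17 17 17 18 17 17
17 17 17 17 17 17 17 18 17 17 17 17 17 18 18 18 18 17 17 17 17 18 17 18
17 17 17 17 17 17 18 18 17 17 17 17 17 18 18 18 18 18 17 17 18 18 17 17
17 17 18 18 17 17 17 18 17 18 18 17 17 17 17 17 17 18 18 18 17 18 17 18
17 17 17 18 17 17 17 17 17 17 17 17 17 17 17 17 17 18 18 18 18 18 18 18
top 253 223 brass box 242 266 211 235 pred rim [[253.5, 211.0], [253.8, 234.7], [241.7, 223.1], [265.7, 222.6]]
scene 410 250 brass box 397 424 244 270 pred rim [[417.6, 257.7], [405.1, 239.5], [423.6, 245.3], [398.6, 251.6]]
```

The ring is at (.6194,.1533,.134) and the axle at (.6185,.155), which agrees in all cameras. I'll shift (1, -1.5) mm and lower to just above the tip.

Call:
send_rows --targets '[{"claw": 20,"dp": [1,-1.5,10],"dr": [0,0,0]},{"claw": 20,"dp": [0,0,20],"dr": [0,0,0]},{"claw": 20,"dp": [0,0,15],"dr": [0,0,0]},{"claw": 20,"dp": [0,0,3],"dr": [0,0,0]},{"claw": 20,"dp": [0,0,0],"dr": [0,0,0]}]'

```text
clock: 17.1
tool_pos: [0.5512, 0.0366, 0.0805]
tool_rot: [[0.51, 0.86, -0.002], [0.86, -0.51, -0.001], [-0.001, -0.001, -1.0]]
force: [-0.3, -0.0, -1.7]
grip_width: 0.0329
grasp_force: 50.1
```

Call:
send_rows --targets '[{"claw": 20,"dp": [0,0,0],"dr": [0,0,0]},{"claw": 20,"dp": [0,0,0],"dr": [0,0,0]},{"claw": 20,"dp": [0,0,0],"dr": [0,0,0]},{"claw": 20,"dp": [0,0,0],"dr": [0,0,0]}]'

```text
clock: 17.5
tool_pos: [0.5519, 0.0369, 0.0817]
tool_rot: [[0.51, 0.86, 0.001], [0.86, -0.51, 0.0], [0.001, 0.0, -1.0]]
force: [-0.2, 0.4, -1.8]
grip_width: 0.0326
grasp_force: 50.1
```

```bash
cat > chk.py <<'E'
from ringfit import *
import sys
np.set_printoptions(suppress=True,precision=4)
s=arm.state();R=np.array(s["tool_rot"]);p=np.array(s["tool_pos"]);print(s["clock"],p,s["grip_width"],np.round(s["force"],1))
ms={n:eyes.camera_model(n) for n in("top","scene")};ims={n:eyes.grab_frame(n) for n in ms}
for n in ims: cv2.imwrite(f"pics/{sys.argv[1]}_{n}.png",ims[n])
guess=p+R@np.array([136.1,-3.1,-4.4])/1e3;print("ring pred",guess)
for th in(({"top":125,"scene":190}),({"top":140,"scene":200})):
    try: print(ringfit(ims,ms,guess,th,1))
    except Exception as ex: print(ex)
for n in ("scene",):
    g=cv2.cvtColor(ims[n],cv2.COLOR_BGR2GRAY);u,v=proj(ms[n],guess).astype(int);print(n,u,v)
    for r in g[v-20:v+24:2,u-24:u+24:2]: print(" ".join(f"{x//10:2d}" for x in r))
E
python3 chk.py g3
```

```text
17.5 [0.5519 0.0369 0.0817] 0.0326185525430624 [-0.2  0.4 -1.8]
ring pred [0.6186 0.1556 0.0862]
(array([0.6185, 0.1549, 0.0862]), [('top', array([0.618 , 0.1538, 0.0238]), 171), ('scene', array([0.6189, 0.1562, 0.0224]), 113)])
(array([0.6192, 0.1545, 0.0868]), [('top', array([0.6186, 0.1533, 0.024 ]), 68), ('scene', array([0.619 , 0.1563, 0.0221]), 79)])
scene 413 233
18 17 17 17 17 17 17 17 18 18 18 17 18 17 18 18 18 18 18 18 18 17 17 17
18 17 18 17 18 17 17 18 18 18 17 17 18 18 17 17 17 18 18 17 18 18 18 17
17 18 18 18 17 17 18 18 17 18 17 17 18 17 17 17 17 17 18 17 18 17 18 18
14 15 15 15 15 14 14 14 14 14 14 17 18 18 17 18 18 17 17 17 18 18 18 18
10 10  9  9  9  9  9  8  9  9  9 16 18 18 17 17 18 18 17 17 18 18 17 18
 6  6  7  6  7  6  6  6  7  6  8 16 18 18 18 17 17 18 18 18 17 17 18 18
16 16 16 16 16 16 16 16 16 13 17 21 21 20 19 18 17 17 17 17 17 17 17 18
17 18 17 17 17 17 18 17 17 13 13 15 15 15 18 21 20 19 17 17 17 17 18 18
16 17 17 17 17 17 17 18 17 16 15 16 17 16 15 14 16 21 20 18 17 17 18 18
11 12 13 15 16 17 17 17 18 18 17 17 18 17 18 17 16 15 21 19 18 18 18 18
 6  7  
[... 156 characters left out ...]
6  6  7  8 13 17 17 17 18 17 17 17 18 21 18 17 17 18
17 17 17 17 17 16 14 11  7  6 15 17 17 17 17 16 18 19 21 18 17 17 17 17
17 17 17 17 17 17 18 16 12 13 22 20 19 18 18 17 19 21 19 15 17 17 18 18
17 17 17 17 17 17 20 17 11 11 16 17 19 19 19 19 18 14 14 17 17 18 18 18
17 17 17 17 17 21 22 15 11 11 12 11 11 12 11 10 14 15 17 17 17 18 18 17
17 17 17 17 18 22 20 13 10 11 11 12 11 11 11 10 20 19 17 17 17 17 17 18
17 18 17 18 19 22 17 15 10 11 11 11 11 11 10 11 21 21 18 17 18 17 18 18
18 19 19 18 17 22 18 15  8  9 10 10 10 10  8 11 19 21 18 17 18 17 17 17
18 18 18 17 14 20 18 12 10  8  7  7  7  7  9 11 12 15 17 18 17 17 17 17
18 19 18 14 10 11 12 12 11 11 10 10  9 10 11 13 13 13 16 18 17 17 18 18
```

Ring is centred to about 1 mm at z≈.0865. Lowering slowly.

Call:
send_rows --targets '[{"claw": 20,"dp": [0,0,5],"dr": [0,0,0]},{"claw": 20,"dp": [0,0,6],"dr": [0,0,0]},{"claw": 20,"dp": [0,0,6],"dr": [0,0,0]},{"claw": 20,"dp": [0,0,0],"dr": [0,0,0]},{"claw": 20,"dp": [0,0,0],"dr": [0,0,0]}]'

```text
clock: 18.1
tool_pos: [0.5515, 0.0366, 0.0639]
tool_rot: [[0.51, 0.86, -0.001], [0.86, -0.51, -0.0], [-0.001, -0.0, -1.0]]
force: [0.1, -0.1, -2.3]
grip_width: 0.0326
grasp_force: 50.1
```

Call:
send_rows --targets '[{"claw": 20,"dp": [0,0,5],"dr": [0,0,0]},{"claw": 20,"dp": [0,0,5],"dr": [0,0,0]},{"claw": 20,"dp": [0,0,3],"dr": [0,0,0]},{"claw": 20,"dp": [0,0,0],"dr": [0,0,0]},{"claw": 20,"dp": [0,0,0],"dr": [0,0,0]}]'

```text
clock: 18.6
tool_pos: [0.5517, 0.0367, 0.0512]
tool_rot: [[0.51, 0.86, -0.0], [0.86, -0.51, -0.0], [-0.0, -0.0, -1.0]]
force: [0.3, 0.2, -2.8]
grip_width: 0.0329
grasp_force: 50.1
```

```bash
python3 chk.py g4 | head -5
```

```text
18.6 [0.5517 0.0367 0.0512] 0.03291558549674881 [ 0.3  0.2 -2.8]
ring pred [0.6184 0.1553 0.0556]
(array([0.6187, 0.1545, 0.0545]), [('top', array([0.6192, 0.1558, 0.023 ]), 96), ('scene', array([0.6192, 0.1523, 0.0253]), 85)])
(array([0.6183, 0.1543, 0.0545]), [('top', array([0.619 , 0.1559, 0.0229]), 36), ('scene', array([0.6189, 0.1518, 0.0251]), 58)])
scene 411 246
```

No contact so far, with the ring at about .0545–.0556. I'll probe gently for the bush top (contact at ring z = .052) to fix the height exactly.

Call:
send_rows --targets '[{"claw": 20,"dp": [0,0,1],"dr": [0,0,0]},{"claw": 20,"dp": [0,0,1],"dr": [0,0,0]},{"claw": 20,"dp": [0,0,0],"dr": [0,0,0]},{"claw": 20,"dp": [0,0,0],"dr": [0,0,0]},{"claw": 20,"dp": [0,0,0],"dr": [0,0,0]}]'

```text
clock: 19.2
tool_pos: [0.5517, 0.0368, 0.0493]
tool_rot: [[0.51, 0.86, 0.0], [0.86, -0.51, 0.0], [0.0, 0.0, -1.0]]
force: [0.3, -0.5, -1.6]
grip_width: 0.0326
grasp_force: 50.1
```

Call:
send_rows --targets '[{"claw": 20,"dp": [0,0,1],"dr": [0,0,0]},{"claw": 20,"dp": [0,0,0],"dr": [0,0,0]},{"claw": 20,"dp": [0,0,0],"dr": [0,0,0]}]'

```text
clock: 19.5
tool_pos: [0.5516, 0.0368, 0.0482]
tool_rot: [[0.51, 0.86, -0.0], [0.86, -0.51, 0.0], [-0.0, -0.0, -1.0]]
force: [-0.3, 0.5, -0.5]
grip_width: 0.0329
grasp_force: 50.1
```

Call:
send_rows --targets '[{"claw": 20,"dp": [0,0,1],"dr": [0,0,0]},{"claw": 20,"dp": [0,0,0],"dr": [0,0,0]},{"claw": 20,"dp": [0,0,0],"dr": [0,0,0]}]'

```text
clock: 19.8
tool_pos: [0.5517, 0.0368, 0.0473]
tool_rot: [[0.51, 0.86, 0.0], [0.86, -0.51, 0.0], [0.0, 0.0, -1.0]]
force: [-0.2, -1.1, -1.6]
grip_width: 0.0325
grasp_force: 50.1
```

```bash
python3 -c "
from bench import arm;import numpy as np
s=arm.state();print(np.round(s['wrist_torque'],3),np.round(s['force'],2))"
```

```text
[-0.016  0.003  0.002] [-0.2  -1.08 -1.63]
```

Call:
send_rows --targets '[{"claw": 20,"dp": [0,0,1],"dr": [0,0,0]},{"claw": 20,"dp": [0,0,0],"dr": [0,0,0]},{"claw": 20,"dp": [0,0,0],"dr": [0,0,0]}]'

```text
clock: 20.1
tool_pos: [0.5517, 0.0367, 0.0464]
tool_rot: [[0.51, 0.86, 0.0], [0.86, -0.51, 0.0], [0.0, 0.0, -1.0]]
force: [-0.8, -0.5, 0.2]
grip_width: 0.0323
grasp_force: 50.3
```

```bash
python3 -c "
from bench import arm;import numpy as np
s=arm.state();print(np.round(s['wrist_torque'],3),np.round(s['force'],2))"
```

```text
[ 0.037 -0.018  0.02 ] [-0.82 -0.52  0.18]
```

Torque shows light contact from TCP z≈.0477, which agrees with the camera. I'll raise 3 mm so the ring centre is at about .054, let it settle, and verify.

Call:
send_rows --targets '[{"claw": 20,"dp": [0,0,-1.5],"dr": [0,0,0]},{"claw": 20,"dp": [0,0,-1.5],"dr": [0,0,0]},{"claw": 20,"dp": [0,0,0],"dr": [0,0,0]},{"claw": 20,"dp": [0,0,0],"dr": [0,0,0]},{"claw": 20,"dp": [0,0,0],"dr": [0,0,0]}]'

```text
clock: 20.6
tool_pos: [0.5516, 0.0368, 0.0492]
tool_rot: [[0.51, 0.86, -0.0], [0.86, -0.51, -0.0], [-0.0, -0.0, -1.0]]
force: [-0.2, -0.0, -2.2]
grip_width: 0.0325
grasp_force: 50.1
```

Call:
send_rows --targets '[{"claw": 20,"dp": [0,0,0],"dr": [0,0,0]},{"claw": 20,"dp": [0,0,0],"dr": [0,0,0]},{"claw": 20,"dp": [0,0,0],"dr": [0,0,0]},{"claw": 20,"dp": [0,0,0],"dr": [0,0,0]},{"claw": 20,"dp": [0,0,0],"dr": [0,0,0]}]'

```text
clock: 21.1
tool_pos: [0.5517, 0.0368, 0.0493]
tool_rot: [[0.51, 0.86, -0.0], [0.86, -0.51, 0.0], [0.0, -0.0, -1.0]]
force: [-0.1, -0.7, -2.8]
grip_width: 0.0325
grasp_force: 50.1
```

```bash
python3 chk.py g5 | head -4
python3 - <<'E'
import cv2,numpy as np
from bench import arm
a=cv2.imread("pics/g5_scene.png")[200:300,345:445+33];b=cv2.imread("pics/g5_top.png")[180:280,205:338]
cv2.imwrite("pics/fin.png",np.hstack([cv2.resize(x,(400,300),interpolation=cv2.INTER_CUBIC) for x in(a,b)]))
s=arm.state();print(np.round(s['wrist_torque'],3),np.round(s['force'],2),np.abs(s["qd"]).max())
E
```

```text
21.1 [0.5517 0.0368 0.0493] 0.03253899477096509 [-0.1 -0.7 -2.8]
ring pred [0.6184 0.1554 0.0537]
(array([0.6183, 0.1549, 0.0523]), [('top', array([0.6188, 0.1562, 0.0228]), 90), ('scene', array([0.619 , 0.1525, 0.0249]), 73)])
(array([0.6185, 0.1547, 0.0522]), [('top', array([0.6189, 0.1559, 0.0228]), 35), ('scene', array([0.6194, 0.1524, 0.0249]), 50)])
[-0.037  0.043  0.017] [-0.55 -0.1  -2.76] 0.00190617287118788
```

View pics/fin.png

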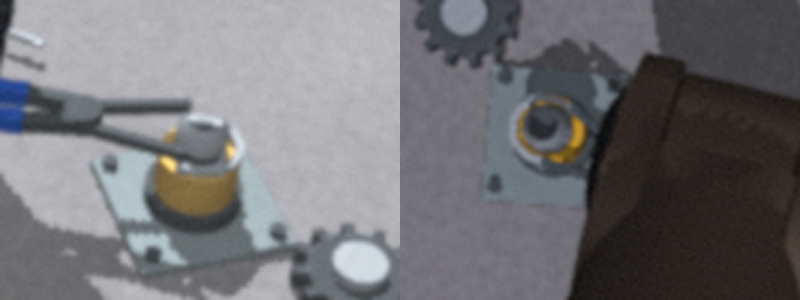

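The last picture shows the ring around the axle just above the bush, with the hand still squeezing the handles. The wrist load equals the free weight of the pliers, so the ring isn't pressing on the bush. Handing in.

```bash
python3 -c "
from bench import finish_job
print(finish_job())"
```

```text
the job is handed in; nothing more can be done
None
```

The job is handed in: the short bush is seated and released, and the pliers are still squeezed with the spread ring level around the groove at about 53.6 mm, free of the bush (the hand-in gave no verdict).

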